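# Put the silversmith's forming tools back in their shadow-foam trays

### The job

Work at the bench is over: put each of the four steel forming tools (the cube-shaped doming block, the round bench block, the grooved swage block and the small anvil) back into the foam tray whose cut-out matches the outline of its foot, upright and flat on the floor of the cut-out. Set the tools down, do not drop them, and leave the glass jar and the hammer where they are.

Things in the scene. Friction and masses are not known exactly. Their poses are not given: they have to be found in the camera images.
- doming_block: Doming block: steel cube of 44 mm, one large round cup sunk in its top and cups in its sides (flat sides may be gripped anywhere), 0.46 to 0.73 kg. Origin: centre of the underside, z up, x and y square to its sides. Stands loose on the bench.
- bench_block: Round bench block: plain polished steel disc, 60 mm diameter, 25 mm high, 0.44 to 0.69 kg. Origin: centre of the underside, z up. Lies loose on the bench.
- swage_block: Swage block: oblong steel bar 90 (x) x 36 (y) x 25 mm high with five half-round grooves of growing width across its top, 0.44 to 0.69 kg. Origin: centre of the underside, x along its length, z up. Lies loose on the bench.
- anvil: Steel bench anvil, 0.5-0.78 kg, 50 mm high, loose. Bow-tie foot 72 (x) x 48 (y) mm: two end bars 16 (x) x 48 x 12 mm high, between them 30 wide, sloping up to a waist 18 mm wide. Face block 46 (x) x 26 (y) mm, 28 to 50 mm up, flat upright sides: grip it across y. Round horn to x = +58 mm, flat horn to x = -49 mm. Origin: centre of the foot's underside, x to the round horn, z up.
- tray_square: Fixed tray 130 (x) x 96 (y) mm, wooden frame, rim 16 mm above the bench, black foam with one centred cut-out 8 mm deep; its flat blue floor is 8 mm above the bench. Origin: centre of its underside; x along its long side, z up. Cut-out: square 60 x 60 mm, for the doming block. 8 mm clear all round the tool.
- tray_round: Fixed tray 130 (x) x 96 (y) mm, wooden frame, rim 16 mm above the bench, black foam with one centred cut-out 8 mm deep; its flat blue floor is 8 mm above the bench. Origin: centre of its underside; x along its long side, z up. Cut-out: round, 76 mm diameter, for the round bench block. 8 mm clear all round the tool.
- tray_oblong: Fixed tray 130 (x) x 96 (y) mm, wooden frame, rim 16 mm above the bench, black foam with one centred cut-out 8 mm deep; its flat blue floor is 8 mm above the bench. Origin: centre of its underside; x along its long side, z up. Cut-out: oblong 106 (x) x 52 (y) mm, for the swage block, either way round. 8 mm clear all round the tool.
- tray_bowtie: Fixed tray 130 (x) x 96 (y) mm, wooden frame, rim 16 mm above the bench, black foam with one centred cut-out 8 mm deep; its flat blue floor is 8 mm above the bench. Origin: centre of its underside; x along its long side, z up. Cut-out: bow-tie, 88 (x) x 64 (y) mm, 44 wide at mid-length (x within 10), for the anvil, either way round. 8 mm clear all round the tool.
- flux_jar: Bystander: squat glass jar with a blue lid, 52 mm diameter, 52 mm high, loose among the tools. Origin: centre of the underside. Not to be moved.
- hammer: Bystander: hammer 250 mm long lying on the bench to the robot's right. Origin: on its underside near the middle, handle towards its -x. Not to be moved.
Mind the look-alikes: they are no part of the job. What is shaped like the bench_block but purple is not meant.

How it is judged:
By the outcome, as a careful person would: the job done as asked, in the order asked, and still so for the second after the job is handed in, with the robot touching nothing.
It also fails if it takes over 112 s, if anything falls off the work surface, if the arm or the gripper's body presses on something with over 40 N, if the wrist force passes 120 N, or if a joint passes its speed limit or range.

### The arm

A 7-joint arm with a two-finger parallel gripper is mounted at the origin on the work surface. World frame = base frame: x ahead of the robot, y to its left, z up, the work surface at z = 0. Lengths are in m, angles in rad, forces in N, time in s.
With the tool pointing down it reaches from about 0.425 to 0.875 m from the base axis. Payload 4.7 kg.
Tool frame: the origin (TCP) lies midway between the tips of the shut fingers; the grasp point (between the pads) lies 19 mm behind it; z points along the fingers, y is the line along which they close (so a half turn about z gives the same grasp; the last joint's range is limited). The gripper opens to 85 mm and grips with 20 to 120 N. Pads are 22 mm wide; open, the fingers measure 114 mm over their backs; the gripper's body (76 mm by 85 mm) begins 54 mm behind the grasp point. The pads swing forward as they close: fully open they stand 13 mm farther back than shut.
Start: joints at [-1.302, 0.321, -0.07, 1.45, 0.023, 1.371, -0.057], TCP at [0.164, 0.629, 0.231] pointing down, gripper open.
Joint ranges: [-2.86, 2.86], [-0.3, 2.09], [-1.38, 1.24], [0.06, 2.45], [-1.56, 4.7], [0.09, 2.05], [-2.69, 2.69]. Speed limits (rad/s): [2.57, 2.57, 3.14, 3.14, 3.14, 3.14, 3.14].

### API

Orientations are given as a unit quaternion [x, y, z, w].
In Python, from station import robot gives the robot as it stands.
- The arm moves only by the shell command python3 -m jog 'ROWS' [OPENING] [FORCE]. ROWS is JSON, a list of rows, each a list of 2 entries, a list of its own where there are three numbers: the shift along the world's x, y, z in cm, then the turn, a rotation vector about the world's x, y, z in degrees. A call has 1 to 20 rows; each row is the pose to reach, as a shift and turn from the pose commanded when the call began; what a row does not reach only later rows make up. A row lasts 1/10 s, in which the tool goes at most 50 mm and 8.59 degrees, less where a joint would pass 70% of its speed; a pose out of reach is approached as far as the arm can. A call with a gripper value outside its range is refused whole. OPENING is the finger opening in cm, from 0 to 8.54, set as the call begins (- or left out, the last holds). The fingers move at their own pace and stop on an object; FORCE is the grip in N (left out, the last holds). Time passes only in rows, so rows that repeat a pose let the fingers close. It gives the time, the measured TCP pose, the force, the opening and the grip force at its end, in the units of the state.
- robot.get_state(): the state, without advancing time (a new reading comes with each control period).
- robot.capture(name): name is "scene" or "top"; returns a dict with "frame" (400x640x3 uint8, blue, green, red), "K" (3x3 intrinsics, pixels), "world_from_camera" (4x4, takes a point from camera to world coordinates). Camera axes: x right, y up, looking along -z (the intrinsics and any distortion apply to the point x, -y, -z); pixel columns grow to the right and rows downward; lengths in m; the calibration is good to about 2 mm. A picture is of the moment at which its call begins. There is no depth.
- robot.finish_job(): hands the job in; it is judged then, once.
Trained networks look in a picture, given as the dict that the camera call returned (one of the last four; its "shot" number tells which), for a name from the list of things; names that differ only in an ending like _2 or _b are one class to them, and where a whole thing is asked for, a point or a joint stands for the part that bears it (a point fixed in the world has none). Each returns a list of dicts, best first, with "conf" (0 to 1); they miss things now and then, are a little off and sometimes report something else, mostly with a low value. They report only what shows in the picture. A call takes as long as a camera call. They do not tell look-alikes from the thing itself.
- robot.masks_of(picture, target): "region" (400x640 bool, what is visible of it) and "xy" ([column, row] in pixels, amid what is visible of it).
- robot.spot_point(picture, target): "xy" ([column, row] in pixels: a listed point, or the origin of a listed thing).
The state is a dict: "time_s": time; "joint_positions": joint angles; "qvel": joint speeds; "joint_efforts": joint torques, N m; "tool_pos": TCP position; "tcp_rot": TCP orientation; "wrist_force": force on the tool from outside, world axes, zero at the start; "torque": the same for the moment, N m; "gripper_width": finger opening in m; "grip_force": force on a finger pad.
Only numpy, scipy, OpenCV 4.12 (cv2) and the standard library are available. Lean on these libraries where they do the work, as an engineer would, in place of code of your own. Each camera call takes 0.05 s, during which the arm holds its last target. There are 200 camera calls.

## Working session

There is one attempt and no reset: what is moved stays moved. The work goes in short steps, Python scripts to look and compute and a shell command to move; the robot and the scene stay as the last step left them, time stands still between calls to the robot, and variables do not carry over. Pictures are saved under pics/ and viewed, at most 14 in all, crops included, and the job is handed in when it is done.

```bash
mkdir -p pics; ls; cat > h.py <<'E'
import numpy as np, cv2
from station import robot
def ray(p,xy):
    K=np.array(p["K"]);T=np.array(p["world_from_camera"])
    d=np.linalg.solve(K,[xy[0],xy[1],1.]);d=T[:3,:3]@[d[0],-d[1],-d[2]]
    return T[:3,3],d
def at(p,xy,z):
    o,d=ray(p,xy);return o+d*(z-o[2])/d[2]
def px(p,X):
    K=np.array(p["K"]);T=np.array(p["world_from_camera"])
    c=T[:3,:3].T@(np.array(X)-T[:3,3]);u=K@[c[0],-c[1],-c[2]];return u[:2]/u[2]
E
python3 - <<'E'
from h import *
s=robot.get_state();print({k:np.round(v,3) for k,v in s.items()})
for n in("top","scene"):
    p=robot.capture(n);cv2.imwrite(f"pics/{n}0.png",p["frame"]);print(n,list(p),np.round(p["world_from_camera"],3).tolist(),np.round(p["K"],1).tolist())
    for t in "doming_block bench_block swage_block anvil tray_square tray_round tray_oblong tray_bowtie flux_jar hammer".split():
        z=0
        print(t,[(round(m["conf"],2),np.round(m["xy"]).tolist(),int(m["region"].sum()),np.round(at(p,m["xy"],0.02)[:2],3).tolist()) for m in robot.masks_of(p,t)[:3]],
          [(round(m["conf"],2),np.round(m["xy"]).tolist(),np.round(at(p,m["xy"],0)[:2],3).tolist()) for m in robot.spot_point(p,t)[:3]])
E
```

```text
pics
{'time_s': np.float64(0.0), 'joint_positions': array([-1.302,  0.322, -0.07 ,  1.452,  0.023,  1.371, -0.057]), 'qvel': array([-0.   , -0.   ,  0.   ,  0.001, -0.001,  0.   ,  0.001]), 'joint_efforts': array([ 1.0000e-03, -4.9358e+01, -3.8200e-01, -3.1434e+01,  1.3000e-02,
        1.1000e-02, -0.0000e+00]), 'tool_pos': array([0.164, 0.628, 0.23 ]), 'tcp_rot': array([ 0.127,  0.992, -0.001, -0.   ]), 'wrist_force': array([-0.512, -0.151,  0.144]), 'torque': array([ 0.   , -0.03 , -0.007]), 'grip_force': np.float64(0.0), 'gripper_width': np.float64(0.085)}
top ['frame', 'K', 'world_from_camera', 'shot'] [[0.022, 0.983, -0.183, 0.331], [-0.999, 0.026, 0.023, -0.071], [0.027, 0.183, 0.983, 0.946], [0.0, 0.0, 0.0, 1.0]] [[363.8, 0.0, 328.5], [0.0, 363.8, 200.8], [0.0, 0.0, 1.0]]
doming_block [(0.65, [230.0, 214.0], 395, [0.462, 0.159])] [(0.76, [232.0, 217.0], [0.459, 0.157]), (0.39, [465.0, 230.0], [0.439, -0.453])]
bench_block [(0.98, [301.0, 254.0], 450, [0.366, -0.026]), (0.79, [350.0, 274.0], 474, [0.319, -0.149]), (0.62, [344.0, 228.0], 415, [0.433, -0.134])] [(0.75, [348.0, 22
[... 1780 characters left out ...]
0], [0.452, -0.267])]
tray_square [(0.95, [314.0, 277.0], 2828, [0.643, 0.095])] [(0.79, [312.0, 281.0], [0.638, 0.085])]
tray_round [(0.87, [268.0, 236.0], 1964, [0.642, -0.071])] [(0.59, [269.0, 238.0], [0.632, -0.085])]
tray_oblong [(0.69, [369.0, 337.0], 4236, [0.657, 0.267])] [(0.73, [373.0, 339.0], [0.642, 0.262])]
tray_bowtie [(0.69, [228.0, 204.0], 1515, [0.65, -0.237])] [(0.94, [230.0, 203.0], [0.632, -0.266]), (0.23, [355.0, 230.0], [0.465, 0.01])]
flux_jar [(0.96, [357.0, 222.0], 603, [0.457, 0.008]), (0.67, [401.0, 251.0], 860, [0.456, 0.142])] []
hammer [(0.71, [244.0, 155.0], 797, [0.495, -0.44])] [(0.91, [256.0, 153.0], [0.443, -0.468]), (0.37, [370.0, 341.0], [0.648, 0.261])]
```

View pics/top0.png

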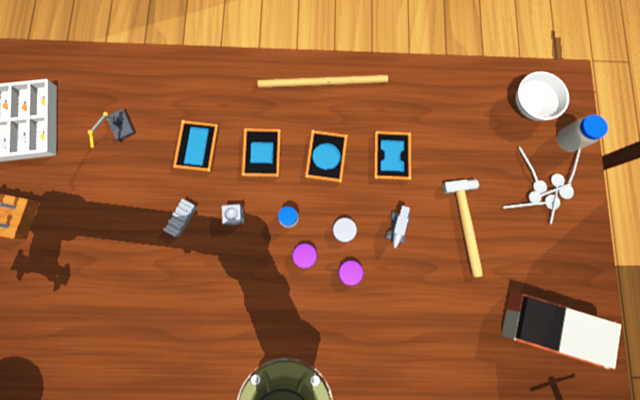

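View pics/scene0.png

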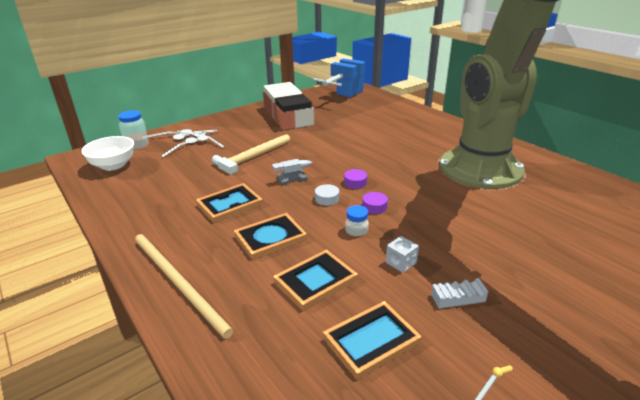

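Candidates for bench_block (top view): silver disc (344,229), purple (305,255) and purple (350,272). The silver one is meant, since purple is excluded. Next I'll fit poses and confirm it in an enlarged crop.

```bash
cat >> h.py <<'E'
from scipy.optimize import minimize
def box(x0,x1,y0,y1,z0,z1): return np.array([[x,y,z] for x in(x0,x1) for y in(y0,y1) for z in(z0,z1)])
def cyl(r,z0,z1): 
    a=np.linspace(0,2*np.pi,48); return np.array([[r*np.cos(t),r*np.sin(t),z] for t in a for z in(z0,z1)])
def xcyl(x0,r0,x1,r1,zc):
    a=np.linspace(0,2*np.pi,16);return np.array([[x,r*np.cos(t),zc+r*np.sin(t)] for t in a for x,r in((x0,r0),(x1,r1))])
tray=[box(-.065,.065,-.048,.048,0,.016)]
M=dict(doming_block=[box(-.022,.022,-.022,.022,0,.044)],bench_block=[cyl(.03,0,.025)],swage_block=[box(-.045,.045,-.018,.018,0,.025)],
 anvil=[box(-.036,-.02,-.024,.024,0,.012),box(.02,.036,-.024,.024,0,.012),box(-.02,.02,-.015,.015,0,.012),box(-.02,.02,-.009,.009,0,.03),box(-.023,.023,-.013,.013,.028,.05),
  xcyl(.02,.011,.058,.002,.041),box(-.049,-.02,-.011,.011,.04,.05)],
 tray_square=tray,tray_round=tray,tray_oblong=tray,tray_bowtie=tray,flux_jar=[cyl(.026,0,.052)])
S=4
def rend(p,n,q,z=0):
    im=np.zeros((400*S,640*S),np.uint8);c,s=np.cos(q[2]),np.sin(q[2])
    for P in M[n]:
        W=np.c_[c*P[:,0]-s*P[:,1]+q[0],s*P[:,0]+c*P[:,1]+q[1],P[:,2]+z]
        uv=np.array([px(p,w) for w in W])
        cv2.fillConvexPoly(im,cv2.convexHull(np.round((uv+.5)*S-.5).astype(np.int32)),1)
    return im
def fit(n,obs,q0,z=0,yaws=None):
    ms=[(p,cv2.resize(m.astype(np.float32),None,fx=S,fy=S,interpolation=cv2.INTER_LINEAR)>.5) for p,m in obs]
    def cost(q):
        t=0
        for p,m in ms:
            r=rend(p,n,q,z)>0;t+=1-(r&m).sum()/(r|m).sum()
        return t/len(ms)
    best=None
    for y in (yaws if yaws is not None else [0]):
        r=minimize(cost,[*q0,y],method="Nelder-Mead",options=dict(initial_simplex=[[*q0,y],[q0[0]+.01,q0[1],y],[q0[0],q0[1]+.01,y],[*q0,y+.2]],maxiter=90,xatol=2e-4,fatol=5e-4))
        if best is None or r.fun<best.fun:best=r
    return best
def pick(p,n,q0,z=.015):
    t=px(p,[*q0,z]);c=[m for m in robot.masks_of(p,n) if np.hypot(*(np.array(m["xy"])-t))<20]
    return c[0]["region"] if c else None
E
python3 - <<'E'
from h import *
P=[robot.capture("top"),robot.capture("scene")]
init=dict(doming_block=(.459,.152),bench_block=(.437,-.14),swage_block=(.456,.288),anvil=(.445,-.27),tray_square=(.632,.088),tray_round=(.632,-.08),tray_oblong=(.642,.263),tray_bowtie=(.633,-.26),flux_jar=(.46,.006))
d=np.pi/180;dbg=[p["frame"].copy() for p in P]
for n,q in init.items():
    obs=[(i,p,pick(p,n,q)) for i,p in enumerate(P)];obs=[o for o in obs if o[2] is not None]
    ys=np.arange(0,360,45)*d if n=="anvil" else np.array([0,45])*d if n=="doming_block" else np.arange(0,180,45)*d if n=="swage_block" else np.array([-10,10])*d if "tray" in n else [0]
    r=fit(n,[o[1:] for o in obs],q,yaws=ys)
    sep=[np.round(fit(n,[o[1:]],r.x[:2],yaws=[r.x[2]]).x*[1000,1000,57.3],0).tolist() for o in obs]
    print(n,np.round(r.x[:2],4),round(r.x[2]/d,1),"cost",round(r.fun,3),sep)
    for i,p in enumerate(P):
        pass
    for i,p in enumerate(P):
        P2=rend(p,n,r.x);c,_=cv2.findContours(cv2.resize(P2,(640*4,1600)),cv2.RETR_EXTERNAL,cv2.CHAIN_APPROX_NONE)
        if i==0 and dbg[0].shape[0]==400: dbg=[cv2.resize(f,None,fx=4,fy=4,interpolation=cv2.INTER_CUBIC) for f in dbg]
        cv2.drawContours(dbg[i],c,-1,(0,255,0),1)
cv2.imwrite("pics/top1.png",dbg[0][460:1160,640:1680][:, :].copy() if 0 else cv2.resize(dbg[0][460:1160,640:1680],(800,538)))
cv2.imwrite("pics/scene1.png",cv2.resize(dbg[1][580:1500,760:2000],(800,593)))
E
```

```text
doming_block [0.4626 0.1513] 5.5 cost 0.064 [[463.0, 151.0, 5.0]]
bench_block [ 0.4327 -0.1348] 7.3 cost 0.079 [[433.0, -135.0, 8.0], [432.0, -138.0, 21.0]]
swage_block [0.4526 0.2847] -24.6 cost 0.11 [[452.0, 286.0, -27.0], [454.0, 285.0, -25.0]]
anvil [ 0.4435 -0.274 ] 164.8 cost 0.094 [[442.0, -273.0, 164.0], [444.0, -276.0, 163.0]]
tray_square [0.6345 0.0886] 0.9 cost 0.044 [[634.0, 90.0, 1.0], [634.0, 87.0, 1.0]]
tray_round [ 0.6284 -0.0843] -6.1 cost 0.054 [[629.0, -82.0, -6.0], [628.0, -87.0, -6.0]]
tray_oblong [0.6467 0.2618] -5.1 cost 0.041 [[646.0, 264.0, -4.0], [646.0, 261.0, -5.0]]
tray_bowtie [ 0.6361 -0.2612] -1.2 cost 0.064 [[636.0, -261.0, -0.0], [637.0, -267.0, -2.0]]
flux_jar [0.4589 0.01  ] 1.6 cost 0.118 [[458.0, 11.0, 4.0], [459.0, 5.0, -5.0]]
```

View pics/top1.png

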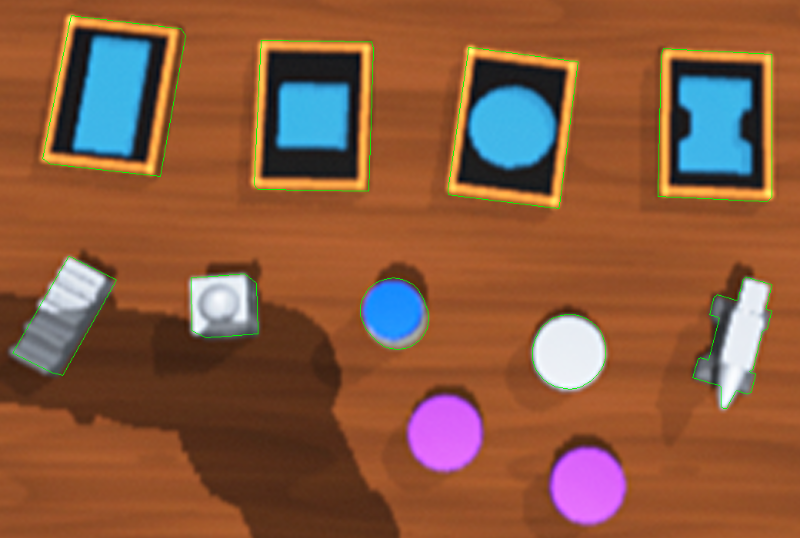

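View pics/scene1.png

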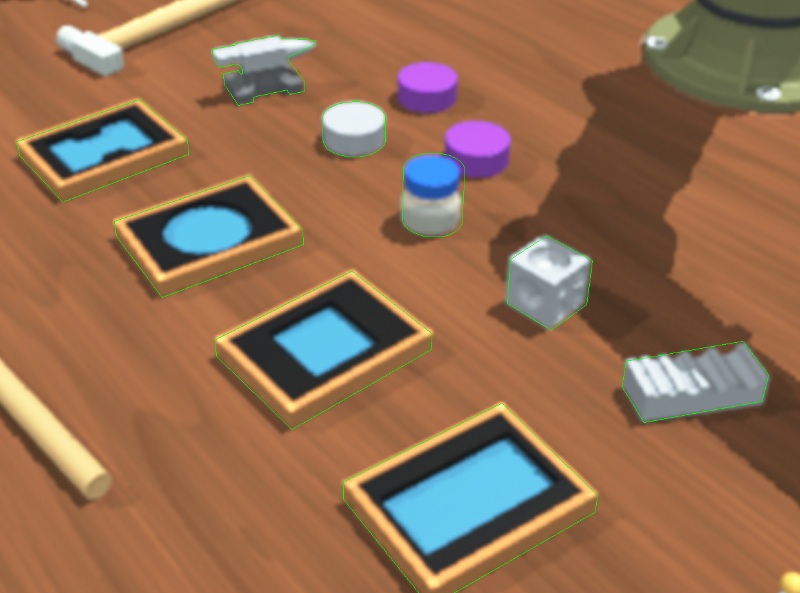

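The overlays match. Silver disc (569,352 in the top crop; 354,128 in the scene crop) is the bench block; purple ones are (445,432) and (588,484). I start with the swage block.

```bash
python3 -m jog '[[[7,-8,-1],[0,0,-2]],[[11,-12,-2],[0,0,-5]],[[14,-16,-3],[0,0,-10]],[[17,-20,-4],[0,0,-10]],[[20,-24,-5],[0,0,-10]],[[23,-27,-6],[0,0,-10]],[[26,-31,-7],[0,0,-10]],[[28.9,-34.3,-9],[0,0,-10]],[[28.9,-34.3,-9],[0,0,-10]],[[28.9,-34.3,-9],[0,0,-10]],[[28.9,-34.3,-9],[0,0,-10]],[[28.9,-34.3,-9],[0,0,-10]]]' 8.5 60
```

```text
time_s: 4.3
tool_pos: [0.4521, 0.2876, 0.1417]
tcp_rot: [0.212, 0.977, 0.001, -0.0]
wrist_force: [0.4, 0.9, -0.3]
gripper_width: 0.0853
grip_force: 0.0
```

```bash
python3 -m jog '[[[0,0,-3],[0,0,0]],[[0,0,-6],[0,0,0]],[[0,0,-7],[0,0,0]],[[0,0,-7.5],[0,0,0]],[[0,0,-7.5],[0,0,0]]]'; python3 -c "
from h import *
p=robot.capture('scene');cv2.imwrite('pics/s2.png',cv2.resize(p['frame'][140:400,300:640],None,fx=2,fy=2,interpolation=3))"
```

```text
time_s: 4.8
tool_pos: [0.4526, 0.2871, 0.0668]
tcp_rot: [0.212, 0.977, 0.0, 0.0]
wrist_force: [0.0, 0.8, -0.0]
gripper_width: 0.0853
grip_force: 0.0
```

View pics/s2.png

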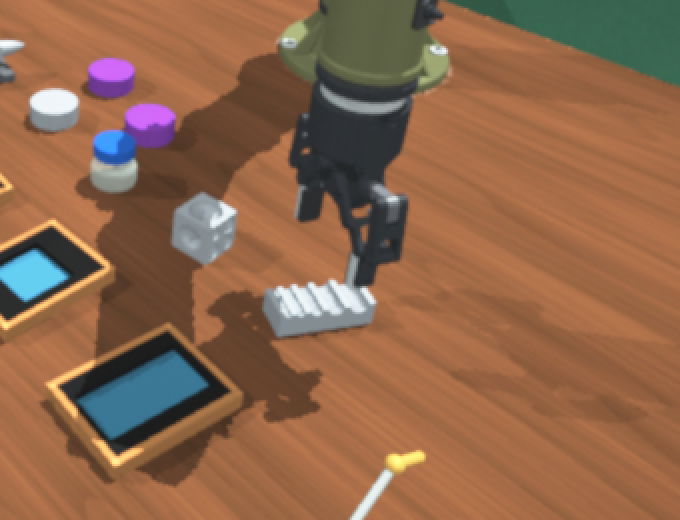

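The open gripper is above the swage block, with the fingers on either long side of it (≈(320,308) in the crop) and clear of the other objects.

```bash
python3 -m jog '[[[0,-0.2,-3],[0,0,0]],[[0,-0.2,-4.5],[0,0,0]],[[0,-0.2,-5.3],[0,0,0]],[[0,-0.2,-5.8],[0,0,0]],[[0,-0.2,-5.8],[0,0,0]]]'; python3 -m jog '[[[0,0,0],[0,0,0]],[[0,0,0],[0,0,0]],[[0,0,0],[0,0,0]],[[0,0,0],[0,0,0]],[[0,0,0],[0,0,0]],[[0,0,0],[0,0,0]],[[0,0,0],[0,0,0]],[[0,0,0],[0,0,0]]]' 2 70
```

```text
time_s: 5.35
tool_pos: [0.4532, 0.2844, 0.0088]
tcp_rot: [0.213, 0.977, 0.0, 0.0]
wrist_force: [0.8, 0.4, 0.9]
gripper_width: 0.0852
grip_force: 0.0
time_s: 6.15
tool_pos: [0.4534, 0.2843, 0.0094]
tcp_rot: [0.213, 0.977, 0.0, 0.0]
wrist_force: [-0.6, -1.2, 4.3]
gripper_width: 0.0344
grip_force: 70.9
```

```bash
python3 -m jog '[[[0,0,0.5],[0,0,0]],[[0,0,2],[0,0,0]],[[0,0,4],[0,0,0]],[[0,0,6],[0,0,0]],[[2,0,7],[0,0,3]],[[5,-0.5,7],[0,0,7]],[[8.5,-1,7],[0,0,12]],[[12,-1.5,7],[0,0,16]],[[15.5,-2,7],[0,0,19.5]],[[18,-2.3,7],[0,0,19.5]],[[19.4,-2.3,7],[0,0,19.5]],[[19.4,-2.3,6],[0,0,19.5]],[[19.4,-2.3,5],[0,0,19.5]],[[19.4,-2.3,4],[0,0,19.5]],[[19.4,-2.3,4],[0,0,19.5]]]'; python3 -c "
from h import *
p=robot.capture('scene');cv2.imwrite('pics/s3.png',cv2.resize(p['frame'][200:400,260:520],None,fx=3,fy=3,interpolation=3))"
```

```text
time_s: 7.65
tool_pos: [0.6436, 0.261, 0.0451]
tcp_rot: [0.044, 0.999, -0.001, -0.003]
wrist_force: [-1.0, 0.6, -5.5]
gripper_width: 0.0345
grip_force: 70.0
```

View pics/s3.png

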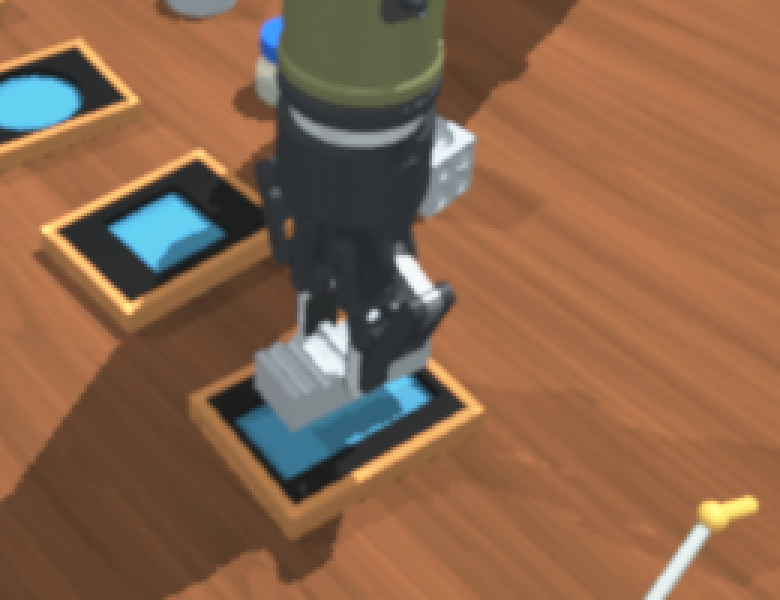

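The swage block hangs aligned over the oblong cut-out (block ≈(340,375), blue floor ≈(335,425)). Next: nudge +x 3 mm and lower.

```bash
python3 -m jog '[[[0.3,0.05,-0.5],[0,0,0]],[[0.3,0.05,-1.2],[0,0,0]],[[0.3,0.05,-1.8],[0,0,0]],[[0.3,0.05,-2.2],[0,0,0]],[[0.3,0.05,-2.4],[0,0,0]],[[0.3,0.05,-2.5],[0,0,0]],[[0.3,0.05,-2.5],[0,0,0]]]'; python3 -m jog '[[[0,0,-0.1],[0,0,0]],[[0,0,-0.2],[0,0,0]],[[0,0,-0.2],[0,0,0]]]'
```

```text
time_s: 8.4
tool_pos: [0.6499, 0.2615, 0.0233]
tcp_rot: [0.044, 0.999, 0.0, 0.0]
wrist_force: [-0.5, -0.7, -5.3]
gripper_width: 0.0344
grip_force: 70.1
time_s: 8.7
tool_pos: [0.6498, 0.2615, 0.0213]
tcp_rot: [0.044, 0.999, 0.0, -0.0]
wrist_force: [-0.2, 0.5, -6.0]
gripper_width: 0.0341
grip_force: 70.1
```

```bash
python3 -m jog '[[[-0.2,0,-0.1],[0,0,0]],[[-0.2,0,-0.2],[0,0,0]],[[-0.2,0,-0.3],[0,0,0]],[[-0.2,0,-0.4],[0,0,0]],[[-0.2,0,-0.4],[0,0,0]]]'
```

```text
time_s: 9.2
tool_pos: [0.6479, 0.2616, 0.0175]
tcp_rot: [0.044, 0.999, 0.0, 0.0]
wrist_force: [-0.3, -0.8, -3.1]
gripper_width: 0.0342
grip_force: 70.2
```

Contact begins (load falling from −6 to −3 N). A hair more, then release and rise.

```bash
python3 -m jog '[[[0,0,-0.05],[0,0,0]],[[0,0,-0.08],[0,0,0]],[[0,0,-0.08],[0,0,0]]]'; python3 -m jog '[[[0,0,0],[0,0,0]],[[0,0,0],[0,0,0]],[[0,0,0],[0,0,0]],[[0,0,0],[0,0,0]],[[0,0,0],[0,0,0]],[[0,0,0],[0,0,0]]]' 6.5; python3 -m jog '[[[0,0,1],[0,0,0]],[[0,0,4],[0,0,0]],[[0,0,8],[0,0,0]],[[0,0,10],[0,0,0]],[[0,0,10],[0,0,0]]]' 8.5; python3 -c "
from h import *
s=robot.get_state();r=s['tcp_rot'];print(np.degrees(np.arctan2(2*r[1]**2-1,2*r[0]*r[1])))"
```

```text
time_s: 9.5
tool_pos: [0.6479, 0.2616, 0.0175]
tcp_rot: [0.044, 0.999, 0.0, 0.0]
wrist_force: [-4.0, -1.2, 4.8]
gripper_width: 0.0342
grip_force: 71.1
time_s: 10.1
tool_pos: [0.6479, 0.2616, 0.0165]
tcp_rot: [0.044, 0.999, 0.0, 0.0]
wrist_force: [0.3, -0.3, 0.3]
gripper_width: 0.0651
grip_force: 0.0
time_s: 10.6
tool_pos: [0.6507, 0.2625, 0.1221]
tcp_rot: [0.045, 0.999, 0.002, 0.004]
wrist_force: [-0.2, -0.1, -0.3]
gripper_width: 0.0851
grip_force: 0.0
84.89599957477066
```

```bash
python3 -m jog '[[[-3,-2,0],[0,0,3]],[[-7,-4,0],[0,0,7]],[[-11,-6.5,0],[0,0,10.6]],[[-15,-9,0],[0,0,10.6]],[[-17.5,-10.5,-0.5],[0,0,10.6]],[[-18.5,-11,-2],[0,0,10.6]],[[-18.5,-11,-2.5],[0,0,10.6]],[[-18.5,-11,-2.5],[0,0,10.6]]]'; python3 -c "
from h import *
P=[robot.capture('scene')]
m=pick(P[0],'doming_block',(.4626,.1513),.03)
if m is not None: r=fit('doming_block',[(P[0],m)],(.4626,.1513),yaws=[.096]);print(r.x,r.fun)"
```

```text
time_s: 11.4
tool_pos: [0.4625, 0.1515, 0.0908]
tcp_rot: [-0.048, 0.999, -0.0, -0.001]
wrist_force: [0.9, -0.7, 0.4]
gripper_width: 0.0847
grip_force: 0.0
[0.46321765 0.14802249 0.11451515] 0.027552204176334083
```

```bash
python3 -m jog '[[[0,-0.1,-2.5],[0,0,0]],[[0,-0.1,-5],[0,0,0]],[[0,-0.1,-6.8],[0,0,0]],[[0,-0.1,-7.5],[0,0,0]],[[0,-0.1,-7.5],[0,0,0]]]';  python3 -m jog '[[[0,0,0],[0,0,0]],[[0,0,0],[0,0,0]],[[0,0,0],[0,0,0]],[[0,0,0],[0,0,0]],[[0,0,0],[0,0,0]],[[0,0,0],[0,0,0]],[[0,0,0],[0,0,0]],[[0,0,0],[0,0,0]]]' 2.5 70
```

```text
time_s: 12.0
tool_pos: [0.4629, 0.1506, 0.0159]
tcp_rot: [-0.048, 0.999, -0.0, -0.001]
wrist_force: [0.5, 0.7, -0.2]
gripper_width: 0.0852
grip_force: 0.0
time_s: 12.8
tool_pos: [0.4641, 0.1505, 0.0179]
tcp_rot: [-0.048, 0.999, 0.0, 0.001]
wrist_force: [0.5, -2.1, 5.8]
gripper_width: 0.0429
grip_force: 73.5
```

```bash
python3 -m jog '[[[0,0,0.5],[0,0,0]],[[0,0,2],[0,0,0]],[[0,0,4],[0,0,0]],[[0.5,0,6],[0,0,0]],[[3,-1,7],[0,0,-2]],[[6,-2,7],[0,0,-4.6]],[[9.5,-3.5,7],[0,0,-4.6]],[[13,-5,7],[0,0,-4.6]],[[15.5,-5.8,7],[0,0,-4.6]],[[16.8,-6.2,7],[0,0,-4.6]],[[17.1,-6.2,6],[0,0,-4.6]],[[17.1,-6.2,5],[0,0,-4.6]],[[17.1,-6.2,4],[0,0,-4.6]],[[17.1,-6.2,3.5],[0,0,-4.6]],[[17.1,-6.2,3.5],[0,0,-4.6]],[[17.1,-6.2,3.5],[0,0,-4.6]]]'; python3 -c "
from h import *
p=robot.capture('scene');cv2.imwrite('pics/s4.png',cv2.resize(p['frame'][200:400,230:490],None,fx=3,fy=3,interpolation=3))"
```

```text
time_s: 14.4
tool_pos: [0.6336, 0.0888, 0.0517]
tcp_rot: [-0.008, 1.0, 0.0, 0.0]
wrist_force: [0.8, 0.2, -5.5]
gripper_width: 0.0432
grip_force: 72.5
```

View pics/s4.png

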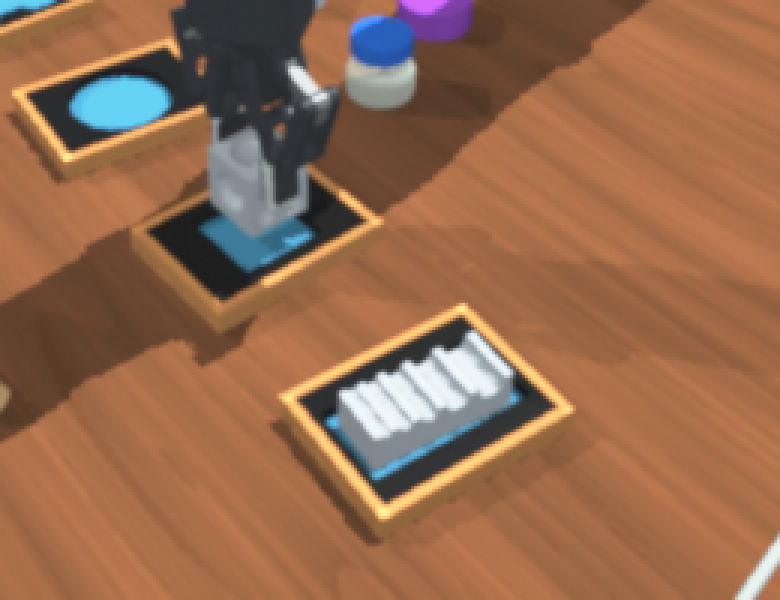

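The swage block sits flat inside the oblong cut-out (425,425); the doming block hangs over the square cut-out (255,180). Lowering.

```bash
python3 -m jog '[[[0.1,0,-0.7],[0,0,0]],[[0.1,0,-1.4],[0,0,0]],[[0.1,0,-1.9],[0,0,0]],[[0.1,0,-2.2],[0,0,0]],[[0.1,0,-2.3],[0,0,0]],[[0.1,0,-2.3],[0,0,0]]]';python3 -m jog '[[[0,0,-0.1],[0,0,0]],[[0,0,-0.2],[0,0,0]],[[0,0,-0.3],[0,0,0]],[[0,0,-0.3],[0,0,0]]]'
```

```text
time_s: 15.05
tool_pos: [0.6348, 0.0885, 0.0283]
tcp_rot: [-0.008, 1.0, -0.0, -0.0]
wrist_force: [0.1, -0.7, -5.6]
gripper_width: 0.0429
grip_force: 72.5
time_s: 15.45
tool_pos: [0.635, 0.0886, 0.026]
tcp_rot: [-0.008, 1.0, 0.0, 0.0]
wrist_force: [-1.1, 0.4, -2.7]
gripper_width: 0.0431
grip_force: 72.7
```

```bash
python3 -m jog '[[[0,0,-0.05],[0,0,0]],[[0,0,-0.08],[0,0,0]],[[0,0,-0.08],[0,0,0]]]'; python3 -m jog '[[[0,0,0],[0,0,0]],[[0,0,0],[0,0,0]],[[0,0,0],[0,0,0]],[[0,0,0],[0,0,0]],[[0,0,0],[0,0,0]],[[0,0,0],[0,0,0]]]' 6.5; python3 -m jog '[[[0,0,1],[0,0,0]],[[0,0,4],[0,0,0]],[[0,0,8],[0,0,0]],[[0,0,9],[0,0,0]],[[0,0,9],[0,0,0]],[[0,0,9],[0,0,0]]]' 8.5
```

```text
time_s: 15.75
tool_pos: [0.635, 0.0886, 0.026]
tcp_rot: [-0.008, 1.0, 0.0, 0.0]
wrist_force: [-4.9, 0.2, 4.9]
gripper_width: 0.0426
grip_force: 73.8
time_s: 16.35
tool_pos: [0.6349, 0.0885, 0.0247]
tcp_rot: [-0.008, 1.0, 0.0, 0.0]
wrist_force: [-0.5, 0.2, -0.2]
gripper_width: 0.0649
grip_force: 0.0
time_s: 16.95
tool_pos: [0.6344, 0.0886, 0.1143]
tcp_rot: [-0.008, 1.0, 0.0, -0.0]
wrist_force: [-0.2, -0.5, -1.1]
gripper_width: 0.0849
grip_force: 0.0
```

```bash
python3 -m jog '[[[-2.5,-3,0],[0,0,0]],[[-5.5,-6,0],[0,0,0]],[[-8.5,-9.5,0],[0,0,0]],[[-11.5,-13,0],[0,0,0]],[[-14.5,-16.5,0],[0,0,0]],[[-17.5,-19.5,0],[0,0,0]],[[-19.5,-21.8,0],[0,0,0]],[[-20.2,-22.4,-0.5],[0,0,0]],[[-20.2,-22.4,-3],[0,0,0]],[[-20.2,-22.4,-6],[0,0,0]],[[-20.2,-22.4,-6],[0,0,0]],[[-20.2,-22.4,-6],[0,0,0]]]'; python3 -c "
from h import *
p=robot.capture('scene');cv2.imwrite('pics/s5.png',cv2.resize(p['frame'][110:310,230:490],None,fx=3,fy=3,interpolation=3))"
```

```text
time_s: 18.15
tool_pos: [0.4322, -0.1349, 0.054]
tcp_rot: [-0.008, 1.0, -0.0, -0.001]
wrist_force: [0.2, -0.3, 0.5]
gripper_width: 0.0851
grip_force: 0.0
```

View pics/s5.png

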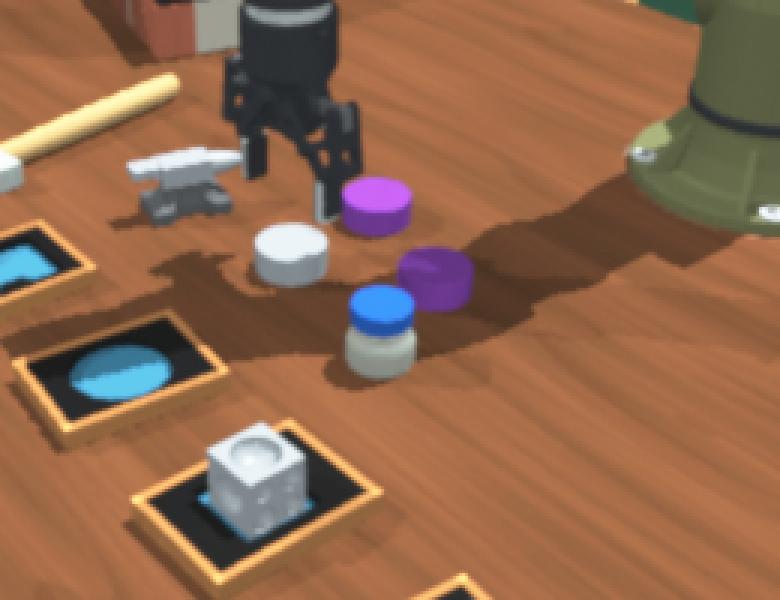

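The doming block sits in the square cut-out (258,485). The gripper is over the silver disc (290,253), clear of the purple discs and the jar.

```bash
python3 -m jog '[[[0,-0.1,-2],[0,0,0]],[[0,-0.1,-3.5],[0,0,0]],[[0,-0.1,-4.5],[0,0,0]],[[0,-0.1,-5.1],[0,0,0]],[[0,-0.1,-5.1],[0,0,0]]]';  python3 -m jog '[[[0,0,0],[0,0,0]],[[0,0,0],[0,0,0]],[[0,0,0],[0,0,0]],[[0,0,0],[0,0,0]],[[0,0,0],[0,0,0]],[[0,0,0],[0,0,0]],[[0,0,0],[0,0,0]]]' 4 80
```

```text
time_s: 18.7
tool_pos: [0.4329, -0.1363, 0.0037]
tcp_rot: [-0.008, 1.0, 0.0, -0.0]
wrist_force: [0.4, -0.2, -0.1]
gripper_width: 0.0853
grip_force: 0.0
time_s: 19.4
tool_pos: [0.4337, -0.1363, 0.0052]
tcp_rot: [-0.008, 1.0, 0.0, 0.001]
wrist_force: [-2.7, 1.3, 9.1]
gripper_width: 0.0575
grip_force: 84.1
```

```bash
python3 -m jog '[[[0,0,0.5],[0,0,0]],[[0,0,2],[0,0,0]],[[0,0,4],[0,0,0]],[[0.5,0,6],[0,0,0]],[[3,1,7],[0,0,-2]],[[6,2,7],[0,0,-5]],[[9.5,3,7],[0,0,-6]],[[13,4,7],[0,0,-6]],[[16.5,5,7],[0,0,-6]],[[18.8,5.2,7],[0,0,-6]],[[19.5,5.2,6.5],[0,0,-6]],[[19.5,5.2,5.5],[0,0,-6]],[[19.5,5.2,4.5],[0,0,-6]],[[19.5,5.2,3.7],[0,0,-6]],[[19.5,5.2,3.5],[0,0,-6]],[[19.5,5.2,3.5],[0,0,-6]]]'; python3 -c "
from h import *
p=robot.capture('scene');cv2.imwrite('pics/s6.png',cv2.resize(p['frame'][130:330,190:450],None,fx=3,fy=3,interpolation=3))"
```

```text
time_s: 21.0
tool_pos: [0.6269, -0.0846, 0.0382]
tcp_rot: [0.045, 0.999, 0.0, -0.001]
wrist_force: [-0.2, 0.4, -4.1]
gripper_width: 0.0571
grip_force: 86.5
```

View pics/s6.png

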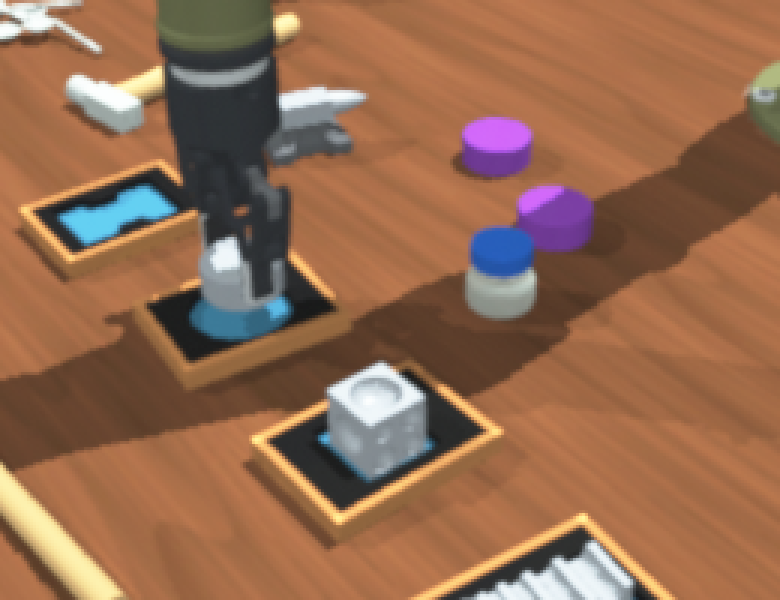

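The disc (240,275) over the round cut-out may be tilted, so I enlarge it.

```bash
python3 -c "
from h import *
p=robot.capture('scene');cv2.imwrite('pics/s7.png',cv2.resize(p['frame'][185:265,225:315],None,fx=7,fy=7,interpolation=3))
t=px(p,[.6265,-.0846,.035+.0125]);print((t-[225,185])*7)
im=rend(p,'bench_block',(.6259,-.0846,0),.033)
c,_=cv2.findContours(im,0,1);c=np.array(c[0])[:,0]/4;print(c.min(0),c.max(0),(c.min(0)-[225,185])*7,(c.max(0)-[225,185])*7)"
```

```text
[312.6668872  243.07800247]
[255.75 208.25] [284.75 233.75] [215.25 162.75] [418.25 341.25]
```

View pics/s7.png

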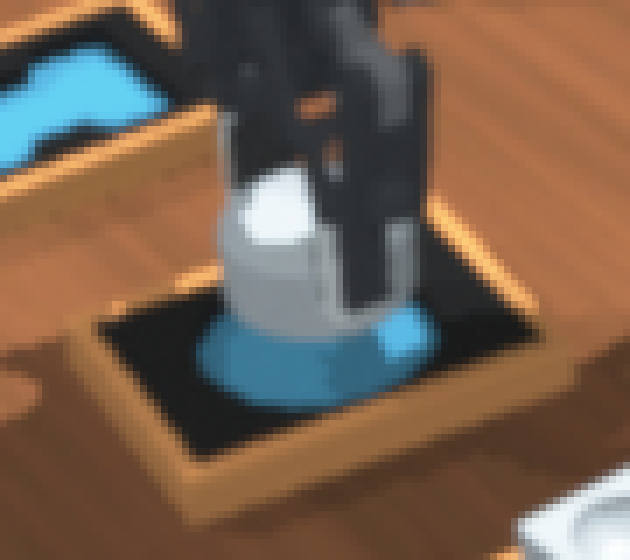

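The outline matches a level disc (rows 165–340, as predicted), and the bright patch is only a shadow boundary. Lowering.

```bash
python3 -m jog '[[[0.2,0,-0.7],[0,0,0]],[[0.2,0,-1.4],[0,0,0]],[[0.2,0,-1.9],[0,0,0]],[[0.2,0,-2.1],[0,0,0]],[[0.2,0,-2.2],[0,0,0]],[[0.2,0,-2.2],[0,0,0]]]';python3 -m jog '[[[0,0,-0.1],[0,0,0]],[[0,0,-0.2],[0,0,0]],[[0,0,-0.3],[0,0,0]],[[0,0,-0.3],[0,0,0]]]'
```

```text
time_s: 21.7
tool_pos: [0.6298, -0.0845, 0.0166]
tcp_rot: [0.044, 0.999, -0.0, -0.0]
wrist_force: [-0.7, 0.5, -4.7]
gripper_width: 0.0572
grip_force: 86.5
time_s: 22.1
tool_pos: [0.6297, -0.0844, 0.0136]
tcp_rot: [0.044, 0.999, 0.0, -0.0]
wrist_force: [0.5, 0.3, -4.1]
gripper_width: 0.0576
grip_force: 86.5
```

```bash
python3 -m jog '[[[0,0,-0.05],[0,0,0]],[[0,0,-0.1],[0,0,0]],[[0,0,-0.1],[0,0,0]]]'
```

```text
time_s: 22.4
tool_pos: [0.6299, -0.0845, 0.0133]
tcp_rot: [0.044, 0.999, 0.0, 0.0]
wrist_force: [-1.8, 0.6, 1.0]
gripper_width: 0.0571
grip_force: 86.9
```

```bash
python3 -m jog '[[[0,0,0],[0,0,0]],[[0,0,0],[0,0,0]],[[0,0,0],[0,0,0]],[[0,0,0],[0,0,0]],[[0,0,0],[0,0,0]],[[0,0,0],[0,0,0]]]' 8; python3 -m jog '[[[0,0,1],[0,0,0]],[[0,0,4],[0,0,0]],[[0,0,8],[0,0,0]],[[0,0,11],[0,0,0]],[[0,0,11],[0,0,0]],[[0,0,11],[0,0,0]]]' 8.5; python3 -c "
from h import *
p=robot.capture('scene');m=pick(p,'anvil',(.4435,-.274),.02)
if m is not None: r=fit('anvil',[(p,m)],(.4435,-.274),yaws=[2.87]);print(r.x,r.fun)
s=robot.get_state();r=s['tcp_rot'];print(np.degrees(np.arctan2(2*r[1]**2-1,2*r[0]*r[1])))"
```

```text
time_s: 23.0
tool_pos: [0.6299, -0.0845, 0.0128]
tcp_rot: [0.045, 0.999, 0.0, 0.0]
wrist_force: [-0.5, 0.3, 0.3]
gripper_width: 0.0802
grip_force: 0.0
time_s: 23.6
tool_pos: [0.6305, -0.0845, 0.1242]
tcp_rot: [0.044, 0.999, 0.0, 0.001]
wrist_force: [-1.6, -0.1, -0.0]
gripper_width: 0.085
grip_force: 0.0
[ 0.4429633  -0.27401167  2.85203166] 0.2894047173343317
84.90151662729855
```

```bash
python3 -m jog '[[[-2.5,-2.5,0],[0,0,-3]],[[-5.5,-5.5,0],[0,0,-6]],[[-8.5,-9,0],[0,0,-10]],[[-12,-12.5,0],[0,0,-10.4]],[[-15,-15.5,0],[0,0,-10.4]],[[-17.5,-18,0],[0,0,-10.4]],[[-18.7,-19,-0.5],[0,0,-10.4]],[[-18.7,-19,-3],[0,0,-10.4]],[[-18.7,-19,-4],[0,0,-10.4]],[[-18.7,-19,-4],[0,0,-10.4]],[[-18.7,-19,-4],[0,0,-10.4]]]'; python3 -c "
from h import *
p=robot.capture('scene');cv2.imwrite('pics/s8.png',cv2.resize(p['frame'][100:260,190:398],None,fx=3.8,fy=3.75,interpolation=3))"
```

```text
time_s: 24.8
tool_pos: [0.4434, -0.2737, 0.0825]
tcp_rot: [0.134, 0.991, 0.0, -0.0]
wrist_force: [-0.4, 0.4, -0.6]
gripper_width: 0.0849
grip_force: 0.0
```

View pics/s8.png

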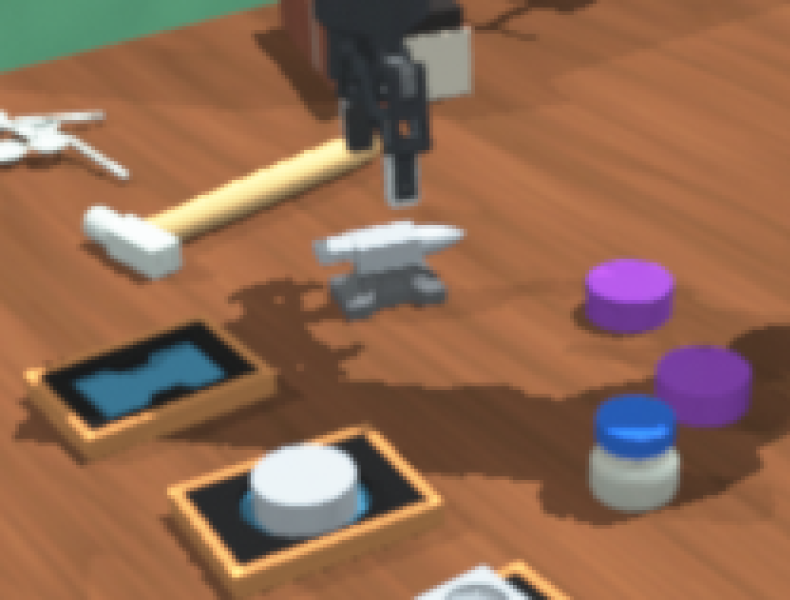

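The disc lies in the round cut-out (305,490), and the gripper is over the anvil's face block (385,250).

```bash
python3 -m jog '[[[0,0,-2],[0,0,0]],[[0,0,-3.5],[0,0,0]],[[0,0,-4.7],[0,0,0]],[[0,0,-5.3],[0,0,0]],[[0,0,-5.3],[0,0,0]]]';  python3 -m jog '[[[0,0,0],[0,0,0]],[[0,0,0],[0,0,0]],[[0,0,0],[0,0,0]],[[0,0,0],[0,0,0]],[[0,0,0],[0,0,0]],[[0,0,0],[0,0,0]],[[0,0,0],[0,0,0]],[[0,0,0],[0,0,0]]]' 1.2 80
```

```text
time_s: 25.35
tool_pos: [0.4423, -0.2742, 0.0289]
tcp_rot: [0.135, 0.991, 0.0, -0.001]
wrist_force: [0.0, -0.1, 0.6]
gripper_width: 0.0851
grip_force: 0.0
time_s: 26.15
tool_pos: [0.4432, -0.275, 0.0304]
tcp_rot: [0.135, 0.991, -0.0, 0.0]
wrist_force: [-1.7, -0.4, 6.5]
gripper_width: 0.0243
grip_force: 79.7
```

```bash
python3 -m jog '[[[0,0,0.5],[0,0,0]],[[0,0,2],[0,0,0]],[[0,0,4],[0,0,0]],[[0.5,0,6],[0,0,0]],[[3,0.3,6.5],[0,0,3]],[[6,0.5,6.5],[0,0,7]],[[9.5,0.8,6.5],[0,0,11]],[[13,1.1,6.5],[0,0,14.3]],[[16.5,1.1,6.5],[0,0,14.3]],[[18.8,1.1,6.5],[0,0,14.3]],[[19.3,1.1,6],[0,0,14.3]],[[19.3,1.1,5],[0,0,14.3]],[[19.3,1.1,4],[0,0,14.3]],[[19.3,1.1,3.5],[0,0,14.3]],[[19.3,1.1,3.5],[0,0,14.3]],[[19.3,1.1,3.5],[0,0,14.3]]]'; python3 -c "
from h import *
p=robot.capture('scene');cv2.imwrite('pics/s9.png',cv2.resize(p['frame'][130:250,170:326],None,fx=5,fy=5,interpolation=3))"
```

```text
time_s: 27.75
tool_pos: [0.6353, -0.2637, 0.0649]
tcp_rot: [0.011, 1.0, 0.0, -0.0]
wrist_force: [-0.2, -0.2, -4.8]
gripper_width: 0.0244
grip_force: 79.5
```

View pics/s9.png

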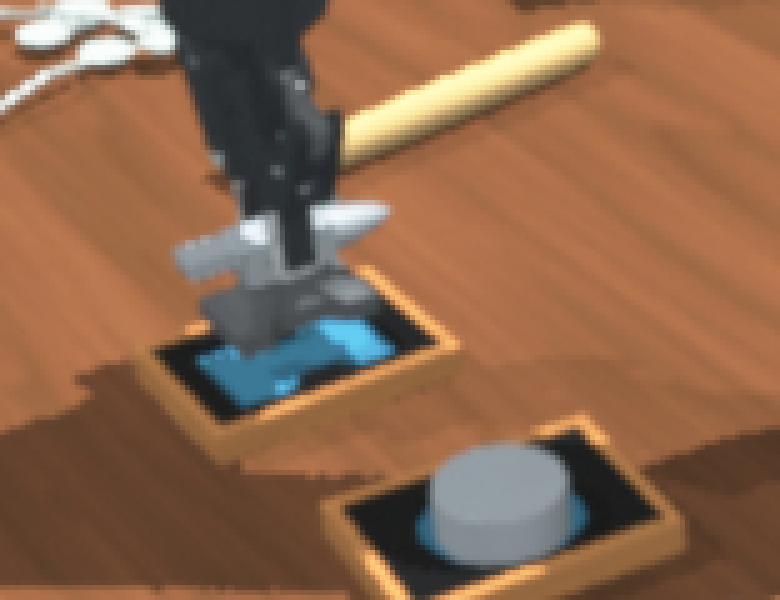

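The anvil (285,275) hangs level over the bow-tie cut-out (295,360), aligned with it. Lowering.

```bash
python3 -m jog '[[[0,0,-0.7],[0,0,0]],[[0,0,-1.4],[0,0,0]],[[0,0,-1.9],[0,0,0]],[[0,0,-2.2],[0,0,0]],[[0,0,-2.3],[0,0,0]],[[0,0,-2.3],[0,0,0]]]';python3 -m jog '[[[0,0,-0.1],[0,0,0]],[[0,0,-0.2],[0,0,0]],[[0,0,-0.3],[0,0,0]],[[0,0,-0.35],[0,0,0]],[[0,0,-0.35],[0,0,0]]]'
```

```text
time_s: 28.4
tool_pos: [0.6358, -0.2635, 0.0415]
tcp_rot: [0.01, 1.0, 0.0, -0.0]
wrist_force: [-0.3, -0.7, -5.6]
gripper_width: 0.0246
grip_force: 79.5
time_s: 28.9
tool_pos: [0.6359, -0.2635, 0.0386]
tcp_rot: [0.01, 1.0, 0.0, 0.0]
wrist_force: [-0.0, 0.8, -3.9]
gripper_width: 0.0241
grip_force: 79.8
```

```bash
python3 -m jog '[[[0,0,-0.05],[0,0,0]],[[0,0,-0.08],[0,0,0]],[[0,0,-0.08],[0,0,0]]]'; python3 -m jog '[[[0,0,0],[0,0,0]],[[0,0,0],[0,0,0]],[[0,0,0],[0,0,0]],[[0,0,0],[0,0,0]],[[0,0,0],[0,0,0]],[[0,0,0],[0,0,0]]]' 6; python3 -m jog '[[[0,0,1],[0,0,0]],[[0,0,4],[0,0,0]],[[0,0,8],[0,0,0]],[[0,0,12],[0,0,0]],[[0,0,15],[0,0,0]],[[0,0,17],[0,0,0]],[[0,0,17],[0,0,0]],[[0,0,17],[0,0,0]]]'; python3 -c "
from h import *
p=robot.capture('scene');t=robot.capture('top')
cv2.imwrite('pics/s10.png',cv2.resize(p['frame'][130:390,180:520],None,fx=2.3,fy=2.3,interpolation=3))"
```

```text
time_s: 29.2
tool_pos: [0.6359, -0.2636, 0.0385]
tcp_rot: [0.011, 1.0, 0.0, 0.0]
wrist_force: [-3.7, 1.1, 4.4]
gripper_width: 0.0241
grip_force: 80.8
time_s: 29.8
tool_pos: [0.6359, -0.2635, 0.0374]
tcp_rot: [0.01, 1.0, -0.0, 0.0]
wrist_force: [-0.3, -0.1, 0.2]
gripper_width: 0.0599
grip_force: 0.0
time_s: 30.6
tool_pos: [0.6359, -0.2636, 0.2078]
tcp_rot: [0.01, 1.0, -0.0, 0.0]
wrist_force: [-0.4, 0.4, -0.9]
gripper_width: 0.0599
grip_force: 0.0
```

View pics/s10.png

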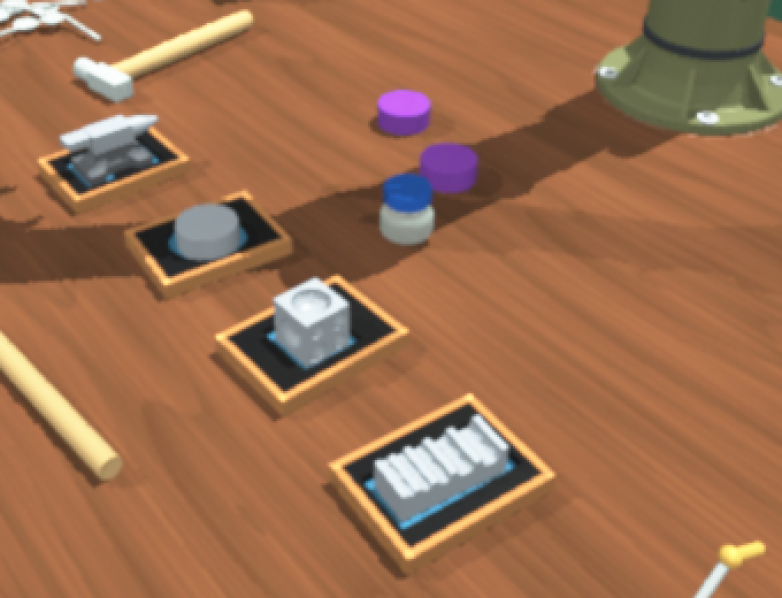

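All four tools sit in their matching cut-outs: anvil (110,150), disc (207,232), doming block (312,322), swage block (440,470). The jar and hammer are unmoved and the gripper is clear.

```bash
python3 -c "
from station import robot
print(robot.finish_job())"
```

```text
the job is handed in; nothing more can be done
None
```

I put all four forming tools back in their matching trays, upright and flat by the last picture and the contact heights. The jar and hammer were not moved, and I handed the job in at about 31 s; it returned no verdict.

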